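# Face up the display books by height

## Robot

A 6-joint arm with a two-finger parallel gripper is mounted at the origin on the work surface. World frame = base frame: x ahead of the robot, y to its left, z up, the work surface at z = 0. Lengths are in m, angles in rad, forces in N, time in s.
With the tool pointing down it reaches from about 0.325 to 0.925 m from the base axis. Payload 3.1 kg.
Tool frame: the origin (TCP) lies between the finger pads; the fingertips stand 17 mm ahead of it and the grasp point (between the pads) lies 2 mm behind it; z points along the fingers, y is the line along which they close (so a half turn about z gives the same grasp; the last joint's range is limited). The gripper opens to 85 mm and grips with 20 to 120 N. Pads are 22 mm wide; open, the fingers measure 114 mm over their backs; the gripper's body (76 mm by 85 mm) begins 54 mm behind the grasp point. The pads swing forward as they close: fully open they stand 13 mm farther back than shut.
Start: joints at [-0.112, 0.217, 1.613, -0, 1.311, -0.112], TCP at [0.625, 0, 0.248] pointing down, gripper open.
Joint ranges: [-2.75, 2.75], [-0.78, 2.1], [0.31, 2.55], [-1.13, 4.27], [0.13, 2.63], [-2.58, 2.58]. Speed limits (rad/s): [2.79, 2.79, 3.14, 3.14, 3.14, 3.14].

## Interface

Orientations are given as a unit quaternion [x, y, z, w].
In Python, from workcell import monitor, vision, bot gives the robot as it stands.
- The arm moves only by the shell command python3 -m inch 'ROWS' [FORCE]. ROWS is a JSON list of rows, 1 to 8 of them, each of 7 numbers: dx, dy, dz in m, then a rotation vector rx, ry, rz in rad, then the opening from 0.0 (shut) to 1.0 (fully open); each row is the pose to reach, as a shift and turn from the pose commanded when the command began, along the tool's axes at that moment; what a row does not reach only later rows make up. A row lasts 1/12 s, in which the tool goes at most 0.0417 m and 0.125 rad, less where a joint would pass 70% of its speed; a pose out of reach is approached as far as the arm can. The fingers move at their own pace and stop on an object; FORCE is the grip in N (left out, the last holds). Time passes only in rows, so rows that do not move let the fingers close. It prints the time, the measured TCP pose, the force, the opening and the grip force at its end.
- monitor.sense(): the state, without advancing time (a new reading comes with each control period).
- vision.snapshot(name): name is "scene" or "side" or "wrist"; returns the picture (384x512x3 uint8, blue, green, red); there is no depth.
- vision.calibration(name): a dict with "K" (3x3 intrinsics, pixels), "D" ([k1, k2, p1, p2, k3] as OpenCV has them; the pictures are not rectified), "xyz" and "attitude" of the camera in the world. Camera axes: x right, y down, z forward; pixel columns grow to the right and rows downward; lengths in m; the calibration is good to about 2 mm. A picture is of the moment at which its call begins: read the wrist's pose just before it. calibration takes no time and is no camera call; for the wrist camera it gives the pose at the moment of the call.
- bot.hand_in(): hands the job in; it is judged then, once.
The state is a dict: "time": time; "qpos": joint angles; "joint_velocities": joint speeds; "tau": joint torques, N m; "tool_pos": TCP position; "orientation": TCP orientation; "wrist_force": force on the tool from outside, world axes, zero at the start; "ft_torque": the same for the moment, N m; "finger_gap": opening from 0.0 (shut) to 1.0 (fully open); "gripper_force": force on a finger pad.
Only numpy, scipy, OpenCV 4.12 (cv2) and the standard library are available. Lean on these libraries where they do the work, as an engineer would, in place of code of your own. Each camera call takes 0.05 s, during which the arm holds its last target. There are 200 camera calls.

## Task

Put the four pink display books into the four bays of the rack, one per bay, in order of height, with the tallest beside the steel bookend and the smallest at the far end next to the low rubber block. Each book should stand upright on its bay's floor, lengthwise in the channel and centred front to back, and be let go. Do not knock any book over, and leave the cash box where it is.

Things in the scene. Friction and masses are not known exactly. Their poses are not given: they have to be found in the camera images.
- book_a: The smallest of four pink plastic pocket display books, standing upright: 88 mm tall, 64 mm deep from spine to page edge, 30 mm thick, rigid. Origin: centre of its underside; z up, x runs along the 64 mm depth (spine with blank white label at -x), y across the 30 mm thickness.
- book_b: The second smallest of four pink plastic pocket display books, standing upright: 108 mm tall, 78 mm deep from spine to page edge, 30 mm thick, rigid. Origin: centre of its underside; z up, x runs along the 78 mm depth (spine with blank white label at -x), y across the 30 mm thickness.
- book_c: The second tallest of four pink plastic pocket display books, standing upright: 128 mm tall, 92 mm deep from spine to page edge, 30 mm thick, rigid. Origin: centre of its underside; z up, x runs along the 92 mm depth (spine with blank white label at -x), y across the 30 mm thickness.
- book_d: The tallest of four pink plastic pocket display books, standing upright: 148 mm tall, 106 mm deep from spine to page edge, 30 mm thick, rigid. Origin: centre of its underside; z up, x runs along the 106 mm depth (spine with blank white label at -x), y across the 30 mm thickness.
- bay0: Bay 0 of the rack: one of four identical fixed aluminium channels side by side, 66 mm apart (bay0 to bay3 in turn along +y). 124 mm long along x, open at top and both ends, 48 mm clear (y) between side walls 4 mm thick, wall tops 38 mm above the underside. Origin: centre of its underside, on the 8 mm rack board; a book stands on the channel floor, 4 mm above this origin.
- bay1: Bay 1 of the rack: one of four identical fixed aluminium channels side by side, 66 mm apart (bay0 to bay3 in turn along +y). 124 mm long along x, open at top and both ends, 48 mm clear (y) between side walls 4 mm thick, wall tops 38 mm above the underside. Origin: centre of its underside, on the 8 mm rack board; a book stands on the channel floor, 4 mm above this origin.
- bay2: Bay 2 of the rack: one of four identical fixed aluminium channels side by side, 66 mm apart (bay0 to bay3 in turn along +y). 124 mm long along x, open at top and both ends, 48 mm clear (y) between side walls 4 mm thick, wall tops 38 mm above the underside. Origin: centre of its underside, on the 8 mm rack board; a book stands on the channel floor, 4 mm above this origin.
- bay3: Bay 3 of the rack: one of four identical fixed aluminium channels side by side, 66 mm apart (bay0 to bay3 in turn along +y). 124 mm long along x, open at top and both ends, 48 mm clear (y) between side walls 4 mm thick, wall tops 38 mm above the underside. Origin: centre of its underside, on the 8 mm rack board; a book stands on the channel floor, 4 mm above this origin.
- bookend: Dark steel bookend: upright plate 120 mm high, 90 mm long (x), 4 mm thick (y), on a 36 mm wide foot, fixed on the rack board at one end of the row, beside bay0 or beside bay3, 73 mm from that bay's centre. Origin: centre of its underside. At the row's other end, equally far, sits a low black rubber block 30 mm high.
- cashbox: Bystander: small blue steel cash box, 154 x 120 mm, 80 mm high (95 mm with the wire handle on its lid), loose, off to the robot's right. Origin: centre of its underside. To be left alone. A black pen pot (145 mm high with its pens) and a roll of tape stand off to the robot's left, also outside the work area.
Not all that is in view belongs to the job. Leave any purple or yellow look-alike of the book_d alone.

How it is judged:
At the end, for the whole second after the job is handed in: Tallest book in the bay beside the bookend, the rest in falling order; each centred within 15 mm along and 12 mm across its bay, less than 4 mm above its floor, within 0.1 rad of upright and 0.3 rad of the channel direction, still (under 0.02 m/s) and free of the fingers (((horizontal distance between bookend and bay0 below 0.12 m and (x of book_a in the frame of bay3 between -0.015 and 0.015 m and y of book_a in the frame of bay3 between -0.012 and 0.012 m and z of book_a in the frame of bay3 between 0 and 0.008 m) and (x of book_b in the frame of bay2 between -0.015 and 0.015 m and y of book_b in the frame of bay2 between -0.012 and 0.012 m and z of book_b in the frame of bay2 between 0 and 0.008 m) and (x of book_c in the frame of bay1 between -0.015 and 0.015 m and y of book_c in the frame of bay1 between -0.012 and 0.012 m and z of book_c in the frame of bay1 between 0 and 0.008 m) and (x of book_d in the frame of bay0 between -0.015 and 0.015 m and y of book_d in the frame of bay0 between -0.012 and 0.012 m and z of book_d in the frame of bay0 between 0 and 0.008 m)) or (horizontal distance between bookend and bay3 below 0.12 m and (x of book_a in the frame of bay0 between -0.015 and 0.015 m and y of book_a in the frame of bay0 between -0.012 and 0.012 m and z of book_a in the frame of bay0 between 0 and 0.008 m) and (x of book_b in the frame of bay1 between -0.015 and 0.015 m and y of book_b in the frame of bay1 between -0.012 and 0.012 m and z of book_b in the frame of bay1 between 0 and 0.008 m) and (x of book_c in the frame of bay2 between -0.015 and 0.015 m and y of book_c in the frame of bay2 between -0.012 and 0.012 m and z of book_c in the frame of bay2 between 0 and 0.008 m) and (x of book_d in the frame of bay3 between -0.015 and 0.015 m and y of book_d in the frame of bay3 between -0.012 and 0.012 m and z of book_d in the frame of bay3 between 0 and 0.008 m))) and angle between each of book_a, book_b, book_c, book_d's own z axis and vertical below 0.1 rad and angle between the x axis of each of book_a, book_b, book_c, book_d and the x axis of bay0, either way round below 0.3 rad and linear speed of each of book_a, book_b, book_c, book_d below 0.02 m/s and contact force between each of book_a, book_b, book_c, book_d and the fingers below 0.2 N); the robot touches nothing.
It fails at once if a book is knocked over (leans more than 0.6 rad) (angle between any of book_a, book_b, book_c, book_d's own z axis and vertical above 0.6 rad).
It fails at once if the cash box is moved more than 20 mm (distance of cashbox from where it was at the start of the episode above 0.02 m).
It also fails if it takes over 109 s, if anything falls off the work surface, if the arm or the gripper's body presses on something with over 40 N, if the wrist force passes 120 N, or if a joint passes its speed limit or range.

## Working session

There is one attempt and no reset: what is moved stays moved. The work goes in short steps, Python scripts to look and compute and a shell command to move; the robot and the scene stay as the last step left them, time stands still between calls to the robot, and variables do not carry over. Pictures are saved under pics/ and viewed, at most 14 in all, crops included, and the job is handed in when it is done.

```bash
mkdir -p pics; ls; python3 - <<'E'
from workcell import monitor, vision, bot
import cv2,json
for n in ["scene","side"]:
    cv2.imwrite(f"pics/{n}0.png",cv2.resize(vision.snapshot(n),(800,600),interpolation=cv2.INTER_CUBIC))
    c=vision.calibration(n);print({k:(v.tolist() if hasattr(v,'tolist') else v) for k,v in c.items()})
s=monitor.sense();print(s['tool_pos'],s['orientation'],s['time'],s['finger_gap'])
E
```

```text
pics
{'K': [[369.1401981091786, 0.0, 253.09578952645407], [0.0, 369.1401981091786, 190.26613722687614], [0.0, 0.0, 1.0]], 'D': [-0.01741355978715671, 0.0, 0.0, 0.0, 0.0], 'xyz': [1.1595758324144676, -0.3112247695776163, 0.6977996271263195], 'attitude': [0.7719728638085395, 0.4994789081634914, -0.21746468954864479, -0.32754820506691895]}
{'K': [[410.2438964520247, 0.0, 251.29349261580117], [0.0, 410.2438964520247, 199.261072006057], [0.0, 0.0, 1.0]], 'D': [-0.05894376742318886, 0.0, 0.0, 0.0, 0.0], 'xyz': [0.25679547658339974, -0.7296226117785378, 0.7920941301078832], 'attitude': [0.9084564547637022, -0.17341664605830093, 0.07854779786777982, -0.37210721589103585]}
[6.24300205e-01 9.73625262e-05 2.47096910e-01] [ 7.07105477e-01  7.07107233e-01 -6.78422781e-04 -8.63312458e-04] 0.1 1.0029261984039919
```

View pics/scene0.png

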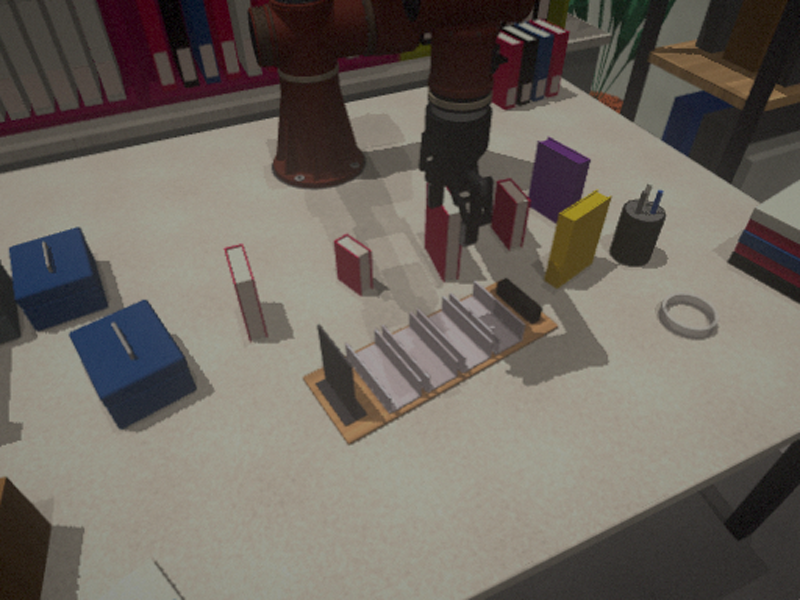

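View pics/side0.png

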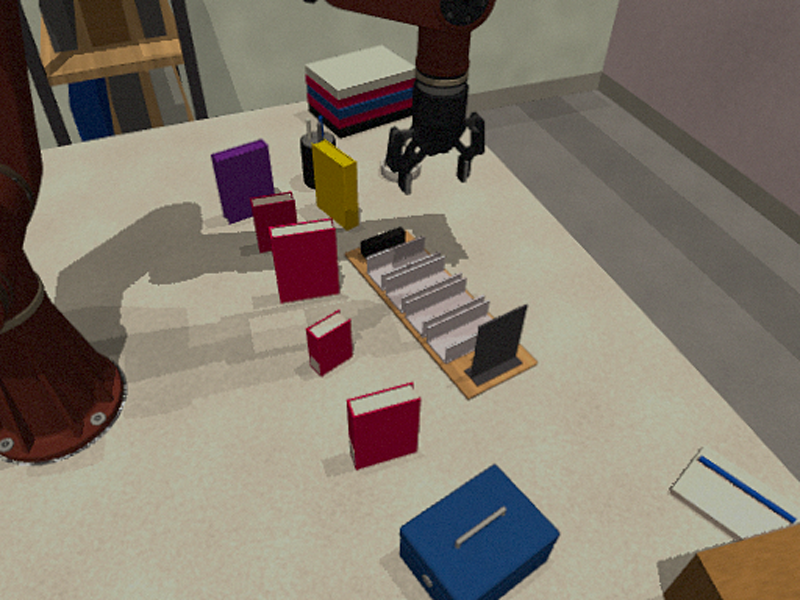

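The pink books appear in the side view at about (385,425), (330,342), (305,260) and (275,222). The purple one (243,180) and yellow one (335,185) are look-alikes and stay put. The bookend (498,340) is at the near, robot-right end and the rubber block (383,240) at the other. I'll enlarge both views to pick corners and confirm.

```bash
python3 - <<'E'
from workcell import vision
import cv2
def crop(n,x,y,w,h,s,f):
    im=vision.snapshot(n)[y:y+h,x:x+w]; im=cv2.convertScaleAbs(im,alpha=1.5,beta=10)
    cv2.imwrite(f,cv2.resize(im,None,fx=s,fy=s,interpolation=cv2.INTER_CUBIC))
crop("side",150,105,200,200,3,"pics/side1.png")
crop("scene",140,85,260,200,3,"pics/scene1.png")
E
```

```text
(no output)
```

View pics/side1.png

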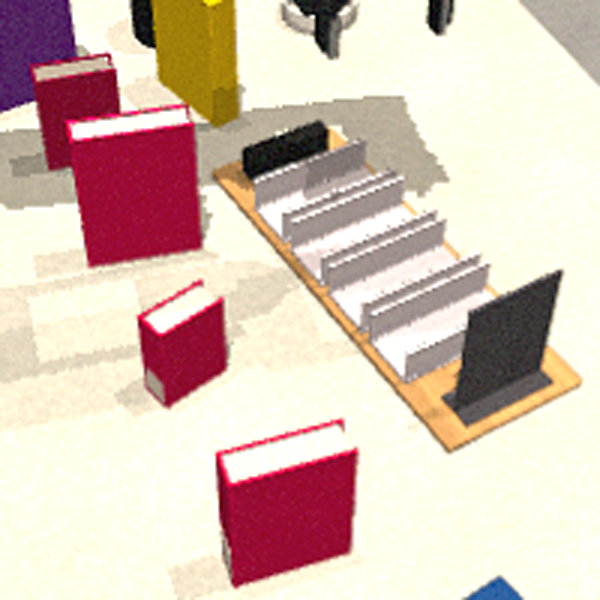

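View pics/scene1.png

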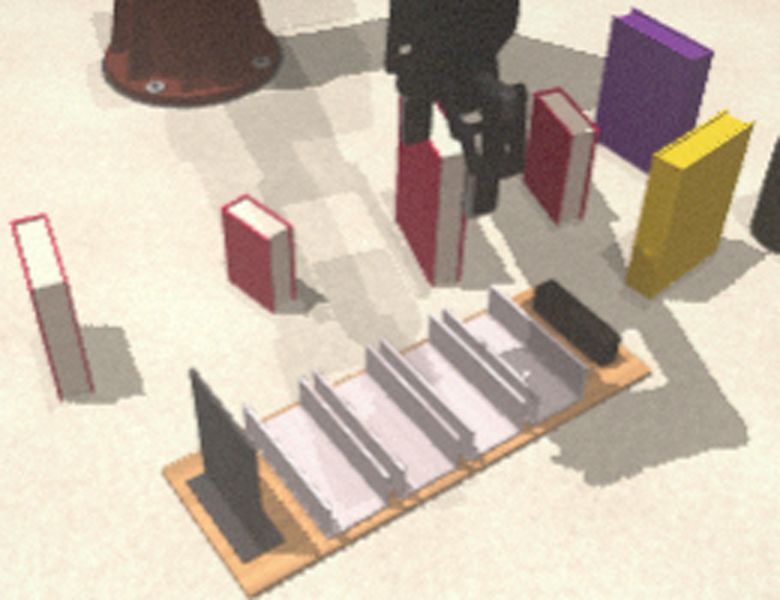

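```bash
cat > fit.py <<'E'
import numpy as np, cv2
from scipy.optimize import least_squares
from scipy.spatial.transform import Rotation as R
def proj(c,P):
    r=R.from_quat(c['attitude']).inv()
    return cv2.projectPoints(r.apply(np.asarray(P)-c['xyz']),np.zeros(3),np.zeros(3),np.array(c['K']),np.array(c['D']))[0][:,0]
def fit(obs,cal,z0=0.,p0=(.6,0,0)):
    # obs: (cam, local xyz, pixel)
    L=np.array([o[1] for o in obs],float); px=np.array([o[2] for o in obs],float)
    def res(p,raw=False):
        W=R.from_euler('z',p[2]).apply(L)+[p[0],p[1],z0]
        e=np.array([proj(cal[o[0]],[w])[0] for o,w in zip(obs,W)])-px
        return e if raw else e.ravel()
    s=least_squares(res,p0,loss='soft_l1')
    return s.x,np.linalg.norm(res(s.x,True),axis=1)
E
python3 - <<'E'
from fit import *
from workcell import vision
cal={n:vision.calibration(n) for n in("side","scene")}
off={'side':(150,105),'scene':(140,85)}
px=lambda c,p:(p[0]/3+off[c][0],p[1]/3+off[c][1])
# key: x sign, y sign, top
B={1:{'side':{(-1,-1,1):(228,480),(1,-1,1):(357,448),(-1,1,1):(218,452),(1,1,1):(343,422),(-1,-1,0):(233,585),(1,-1,0):(350,550)},
 'scene':{(-1,-1,1):(12,222),(-1,1,1):(46,214),(1,-1,1):(33,285),(1,1,1):(66,280),(1,-1,0):(62,400),(1,1,0):(93,390)}},
2:{'side':{(-1,1,1):(140,318),(1,1,1):(202,284),(1,-1,1):(225,297),(-1,-1,1):(155,335),(-1,-1,0):(168,405),(1,-1,0):(225,358)},
 'scene':{(-1,-1,1):(222,207),(-1,1,1):(248,196),(1,1,1):(293,230),(1,-1,1):(267,243),(1,-1,0):(275,311),(1,1,0):(296,297)}},
3:{'side':{(-1,1,1):(69,122),(1,1,1):(188,107),(1,-1,1):(193,121),(-1,-1,1):(76,138),(-1,-1,0):(91,266),(1,-1,0):(201,247)},
 'scene':{(1,1,1):(466,152),(1,-1,1):(437,156),(1,-1,0):(436,282),(1,1,0):(462,281),(-1,-1,0):(398,227)}},
4:{'side':{(-1,1,1):(33,67),(1,1,1):(110,55),(1,-1,1):(117,67),(-1,-1,1):(38,82),(-1,-1,0):(50,168)},
 'scene':{(-1,-1,1):(533,94),(-1,1,1):(557,89),(1,1,1):(597,130),(1,-1,1):(570,137),(1,-1,0):(563,223),(1,1,0):(586,217),(-1,-1,0):(527,180)}}}
for k,v in B.items():
    for n,(h,d) in dict(a=(.088,.064),b=(.108,.078),c=(.128,.092),d=(.148,.106)).items():
        obs=[(c,(s[0]*d/2,s[1]*.015,s[2]*h),px(c,p)) for c in v for s,p in v[c].items()]
        x,e=fit(obs,cal); print(k,n,x.round(4),'mean %.2f'%e.mean(),e.round(1) if e.mean()<2 else '')
y=lambda i,s:.066*(i-1.5)+s*.026
W={'side':[((-1,0,1),(372,312)),((1,0,1),(489,264)),((-1,1,1),(325,262)),((1,1,1),(445,222)),((-1,2,1),(287,217)),((1,2,1),(403,178)),((-1,3,1),(255,183)),((1,3,1),(365,142)),((-1,0,-1),(408,355))],
'scene':[((-1,0,-1),(247,408)),((1,0,-1),(328,515)),((-1,3,1),(492,287)),((1,3,1),(584,365)),((-1,0,1),(303,378)),((-1,1,-1),(317,374)),((1,1,-1),(405,470)),((-1,1,1),(368,345)),((-1,2,-1),(381,341)),((1,2,-1),(474,437)),((-1,2,1),(431,316)),((-1,3,-1),(444,311)),((1,3,-1),(536,400))]}
obs=[(c,(a*.062,y(i,s),.038),px(c,p)) for c in W for (a,i,s),p in W[c]]
for c,a,p in [('side',-1,(468,317)),('side',1,(562,270)),('scene',-1,(192,370)),('scene',1,(257,448))]: obs.append((c,(a*.045,-.172,.12),px(c,p)))
x,e=fit(obs,cal,.008,(.75,0,0));print('rack',x.round(4),e.mean(),e.round(1))
for i in range(4): print(i,(x[:2]+R.from_euler('z',x[2]).as_matrix()[:2,1]*.066*(i-1.5)).round(4))
E
```

```text
1 a [ 0.4341 -0.2549 -0.0966] mean 9.48 
1 b [ 0.4398 -0.2582 -0.0787] mean 4.48 
1 c [ 0.4421 -0.262  -0.0442] mean 1.21 [0.5 1.  2.2 3.3 0.3 0.3 1.4 0.9 2.4 0.2 1.3 0.6]
1 d [ 0.4424 -0.2673  0.0723] mean 5.85 
2 a [ 0.4275 -0.0718  0.3425] mean 1.61 [2.5 3.5 1.2 2.  0.3 2.8 0.8 1.4 1.7 0.9 1.5 0.6]
2 b [ 0.4259 -0.0784  0.4726] mean 5.63 
2 c [ 0.4239 -0.0865  0.5907] mean 9.91 
2 d [ 0.422  -0.0945  0.6826] mean 14.28 
3 a [ 0.4367  0.1088 -0.1723] mean 10.94 
3 b [ 0.4406  0.1035 -0.1694] mean 7.12 
3 c [ 0.44    0.1001 -0.155 ] mean 3.37 
3 d [ 0.4395  0.0932 -0.118 ] mean 1.62 [1.8 2.8 1.1 1.8 0.3 0.9 1.5 0.7 3.  1.  3. ]
4 a [ 0.4184  0.2557 -0.0015] mean 3.24 
4 b [ 0.4243  0.2457 -0.0516] mean 1.31 [1.8 2.5 0.8 0.9 0.4 0.6 0.7 0.8 0.5 2.5 1.4 2.6]
4 c [ 0.4315  0.2378 -0.1337] mean 5.27 
4 d [ 0.4387  0.2306 -0.2058] mean 9.52 
rack [ 0.634  -0.0153  0.1645] 1.825250503393151 [1.2 2.7 2.  3.2 1.6 2.2 2.4 2.7 2.2 2.2 1.7 1.1 1.9 1.6 2.  0.7 0.7 1.3
 1.8 1.  1.4 1.6 3.4 2.  1.1 1.5]
0 [ 0.6502 -0.1129]
1 [ 0.6394 -0.0478]
2 [0.6286 0.0173]
3 [0.6178 0.0824]
```

```bash
python3 - <<'E'
from workcell import vision
import cv2
c=vision.calibration("wrist");print(c)
im=vision.snapshot("wrist");cv2.imwrite("pics/w0.png",cv2.resize(cv2.convertScaleAbs(im,alpha=1.4,beta=10),(800,600),interpolation=cv2.INTER_CUBIC))
E
```

```text
{'K': array([[340.59613648,   0.        , 252.61098937],
       [  0.        , 340.59613648, 194.59243645],
       [  0.        ,   0.        ,   1.        ]]), 'D': array([-0.0207804,  0.       ,  0.       ,  0.       ,  0.       ]), 'xyz': array([0.62506053, 0.08380177, 0.37238748]), 'attitude': array([ 9.86324880e-01,  2.83331957e-04, -9.47325289e-04,  1.64809747e-01])}
```

View pics/w0.png

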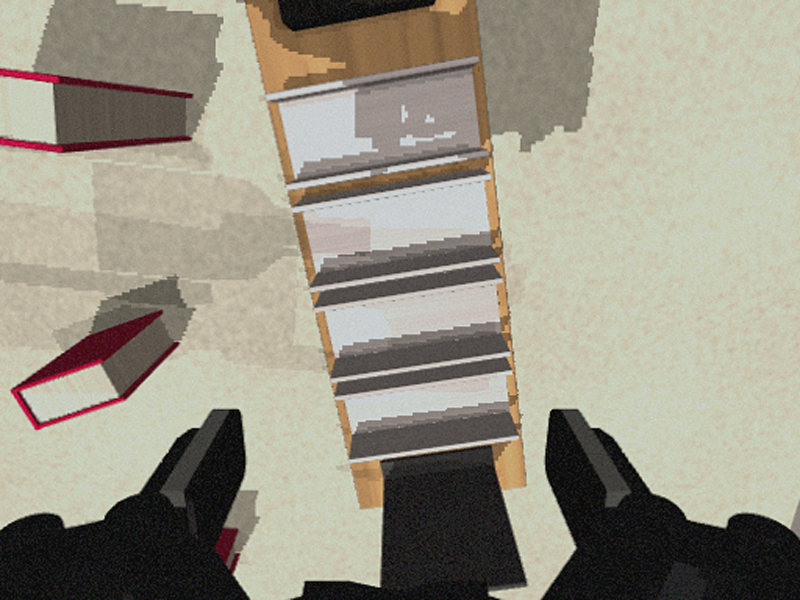

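The wrist view shows the rack from above: four channels, rubber block at top (+y), bookend at bottom (-y, beside bay0). Wall-top ends run from (268,97)-(478,62) to (349,459)-(518,437); book_a is at (70,390) and book_d at (120,110). I'll refit with these.

```bash
python3 - <<'E'
from fit import *
import numpy as np
cal={'w':dict(K=[[340.596,0,252.611],[0,340.596,194.592],[0,0,1]],D=[-.0207804,0,0,0,0],xyz=[.62506053,.08380177,.37238748],attitude=[9.86324880e-01,2.83331957e-04,-9.47325289e-04,1.64809747e-01])}
q=lambda p:(p[0]/1.5625,p[1]/1.5625)
y=lambda i,s:.066*(i-1.5)+s*.026
W={(3,1):((268,97),(478,62)),(3,-1):((288,186),(488,152)),(2,1):((292,209),(491,175)),(2,-1):((312,287),(500,261)),(1,1):((316,305),(502,277)),(1,-1):((332,379),(509,348)),(0,1):((335,394),(512,366)),(0,-1):((349,459),(518,437))}
obs=[('w',(a*.062,y(*k),.038),q(v[(a+1)//2])) for k,v in W.items() for a in(-1,1)]
x,e=fit(obs,cal,.008,(.63,0,.16));print('rack',x.round(4),e.round(1))
for i in range(4): print(i,(x[:2]+R.from_euler('z',x[2]).as_matrix()[:2,1]*.066*(i-1.5)).round(4))
for n,h,d,o,p0 in [('a',.088,.064,{(-1,1,1):(12,390),(-1,-1,1):(37,428),(1,-1,1):(125,398),(1,1,1):(103,361),(1,1,0):(163,311),(1,-1,0):(178,344)},(.43,-.07,.3)),
 ('d',.148,.106,{(1,1,1):(58,77),(1,-1,1):(62,150),(1,1,0):(192,96),(1,-1,0):(190,138)},(.44,.09,-.1))]:
    print(n,*fit([('w',(s[0]*d/2,s[1]*.015,s[2]*h),q(p)) for s,p in o.items()],cal,0,p0))
E
```

```text
rack [ 0.6316 -0.0147  0.165 ] [2.4 4.  1.6 1.6 0.9 1.1 2.2 2.2 2.9 1.6 1.5 3.2 2.4 3.4 1.1 1.2]
0 [ 0.6479 -0.1123]
1 [ 0.6371 -0.0472]
2 [0.6262 0.0179]
3 [0.6154 0.083 ]
a [ 0.42639887 -0.07295504  0.32906006] [1.19938095 1.62334011 2.49069741 1.38346859 1.20519889 2.11630903]
d [ 0.43747239  0.094985   -0.1543895 ] [1.1173985  2.20073001 1.79710896 1.82062783]
```

```bash
cat > d.py <<'E'
# usage: d.py x y z yaw -> shift/rotvec in tool axes from the measured pose (tool down, tool x along yaw)
import sys, numpy as np
from scipy.spatial.transform import Rotation as R
from workcell import monitor
x,y,z,yaw=map(float,sys.argv[1:5]); s=monitor.sense()
q=R.from_quat(s['orientation']); t=R.from_euler('z',yaw)*R.from_euler('x',np.pi)
d=q.inv().apply(np.array([x,y,z])-s['tool_pos']); r=(q.inv()*t).as_rotvec()
print('d',d.round(4),'r',r.round(4),'rows %.1f %.1f'%(np.linalg.norm(d)/.0417,np.linalg.norm(r)/.125),
 't %.2f'%s['time'],'F',np.round(s['wrist_force'],1),'gap %.3f'%s['finger_gap'],'grip %.1f'%s['gripper_force'],'q',np.round(s['qpos'],2))
E
python3 d.py .427 -.0723 .18 .336
python3 - <<'E'
from fit import *
from workcell import vision
c=vision.calibration("scene")
for n,p in dict(yellow=(648,297),purple_l=(597,138),purple_r=(650,172),yel_r=(715,240)).items():
    u=cv2.undistortPoints(np.array([[[p[0]/3+140,p[1]/3+85]]]),c['K'],c['D'])[0,0]
    r=R.from_quat(c['attitude']).apply([*u,1]); print(n,(np.array(c['xyz'])-r*c['xyz'][2]/r[2]).round(3))
E
```

```text
d [-0.0724 -0.1976  0.0679] r [-1.1000e-03  6.0000e-04  1.2348e+00] rows 5.3 9.9 t 0.25 F [ 0.3  0.1 -0.7] gap 1.002 grip 0.0 q [-0.11  0.22  1.61 -0.    1.31 -0.11]
yellow [0.586 0.251 0.   ]
purple_l [0.35  0.351 0.   ]
purple_r [0.425 0.367 0.   ]
yel_r [0.544 0.359 0.   ]
```

```bash
python3 -m inch '[[-0.072,-0.198,0.04,0,0,1.235,0.8],[-0.072,-0.198,0.04,0,0,1.235,0.8],[-0.072,-0.198,0.04,0,0,1.235,0.8],[-0.072,-0.198,0.04,0,0,1.235,0.8],[-0.072,-0.198,0.04,0,0,1.235,0.8],[-0.072,-0.198,0.04,0,0,1.235,0.8],[-0.072,-0.198,0.04,0,0,1.235,0.8],[-0.072,-0.198,0.04,0,0,1.235,0.8]]' 60; python3 d.py .427 -.0723 .066 .336
```

```text
time: 0.92
tool_pos: [0.4256, -0.0722, 0.2078]
orientation: [0.961, 0.278, -0.0, -0.0]
wrist_force: [-0.1, 0.6, 1.4]
finger_gap: 0.799
gripper_force: 0.0
d [0.0011 0.0009 0.1418] r [-0.0003  0.0003  0.2272] rows 3.4 1.8 t 0.92 F [-0.1  0.6  1.4] gap 0.799 grip 0.0 q [-0.33 -0.17  2.09 -0.    1.23  0.68]
```

```bash
python3 -m inch '[[0.001,0.001,0,0,0,0.227,0.8],[0.001,0.001,0,0,0,0.227,0.8],[0.001,0.001,0.04,0,0,0.227,0.8],[0.001,0.001,0.08,0,0,0.227,0.8],[0.001,0.001,0.12,0,0,0.227,0.8],[0.001,0.001,0.142,0,0,0.227,0.8],[0.001,0.001,0.142,0,0,0.227,0.8]]'; python3 d.py .427 -.0723 .066 .336;  python3 -m inch '[[0,0,0,0,0,0,0.3],[0,0,0,0,0,0,0.2],[0,0,0,0,0,0,0.2],[0,0,0,0,0,0,0.2],[0,0,0,0,0,0,0.2],[0,0,0,0,0,0,0.2]]'; python3 - <<'E'
from workcell import vision
import cv2
a=vision.snapshot("wrist");b=vision.snapshot("side")[110:310,170:370]
a=cv2.resize(a,(400,300));b=cv2.resize(b,(300,300))
cv2.imwrite("pics/g1.png",cv2.convertScaleAbs(cv2.hconcat([a,b]),alpha=1.4,beta=10))
E
```

```text
time: 1.5
tool_pos: [0.4231, -0.0705, 0.0611]
orientation: [0.985, 0.171, -0.005, -0.003]
wrist_force: [-0.7, 0.7, -0.3]
finger_gap: 0.802
gripper_force: 0.0
d [ 0.003   0.0029 -0.005 ] r [-0.0076  0.0097  0.0077] rows 0.2 0.1 t 1.50 F [-0.7  0.7 -0.3] gap 0.802 grip 0.0 q [-0.33  0.07  2.18 -0.    0.9   0.9 ]
time: 2.0
tool_pos: [0.4308, -0.073, 0.0687]
orientation: [0.985, 0.171, 0.002, 0.001]
wrist_force: [0.0, 1.4, 7.1]
finger_gap: 0.341
gripper_force: 60.0
```

View pics/g1.png

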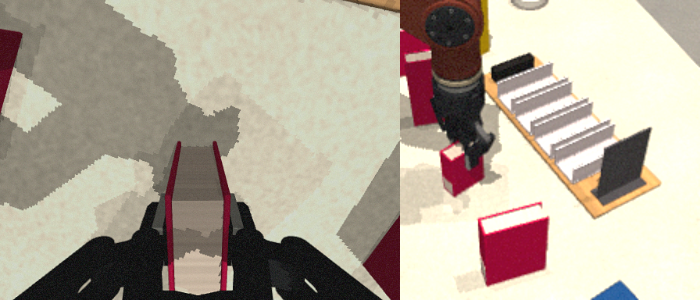

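Book_a is gripped squarely (gap 29 mm). Next: lift and carry to bay3.

```bash
python3 -m inch '[[0,0,-0.02,0,0,0,0.2],[0,0,-0.06,0,0,0,0.2],[0,0,-0.1,0,0,0,0.2],[0,0,-0.11,0,0,0,0.2],[0,0,-0.11,0,0,0,0.2]]'; python3 d.py .6200 .0833 .170 .165
```

```text
time: 2.52
tool_pos: [0.4316, -0.0734, 0.1809]
orientation: [0.985, 0.171, 0.005, 0.003]
wrist_force: [1.3, -0.3, -1.8]
finger_gap: 0.344
gripper_force: 59.9
d [ 0.2301 -0.084   0.0123] r [ 0.0058 -0.0086  0.1789] rows 5.9 1.4 t 2.52 F [ 1.3 -0.3 -1.8] gap 0.344 grip 59.9 q [-0.33 -0.13  2.11 -0.    1.15  0.9 ]
```

```bash
python3 -m inch '[[0.035,-0.013,0,0,0,0.05,0.2],[0.075,-0.027,0,0,0,0.1,0.2],[0.113,-0.041,0,0,0,0.15,0.2],[0.15,-0.055,0,0,0,0.175,0.2],[0.188,-0.068,0,0,0,0.175,0.2],[0.22,-0.08,0,0,0,0.175,0.2],[0.23,-0.084,0,0,0,0.175,0.2],[0.23,-0.084,0,0,0,0.175,0.2]]';python3 -m inch '[[0,0,0,0,0,0,0.2],[0,0,0,0,0,0,0.2],[0,0,0,0,0,0,0.2],[0,0,0,0,0,0,0.2]]'; python3 d.py .6200 .0833 .09 .165
python3 - <<'E'
from workcell import vision
import cv2
c=vision.calibration("wrist");print(c['xyz'],c['attitude'])
a=vision.snapshot("wrist")
cv2.imwrite("pics/g2.png",cv2.convertScaleAbs(cv2.resize(a,(800,600),interpolation=cv2.INTER_CUBIC),alpha=1.4,beta=10))
E
```

```text
time: 3.18
tool_pos: [0.6167, 0.0862, 0.1734]
orientation: [0.996, 0.086, -0.002, -0.0]
wrist_force: [-0.1, 0.1, -1.3]
finger_gap: 0.347
gripper_force: 59.7
time: 3.52
tool_pos: [0.6155, 0.0832, 0.1759]
orientation: [0.997, 0.084, -0.001, 0.0]
wrist_force: [0.3, 0.8, -1.4]
finger_gap: 0.343
gripper_force: 59.7
d [0.0046 0.0007 0.0859] r [0.0001 0.0012 0.0024] rows 2.1 0.0 t 3.52 F [ 0.3  0.8 -1.4] gap 0.343 grip 59.7 q [ 0.02  0.28  1.68 -0.    1.18  1.43]
[0.6986277  0.09717038 0.30080593] [ 0.75328481 -0.63651661 -0.1067579   0.126536  ]
```

View pics/g2.png

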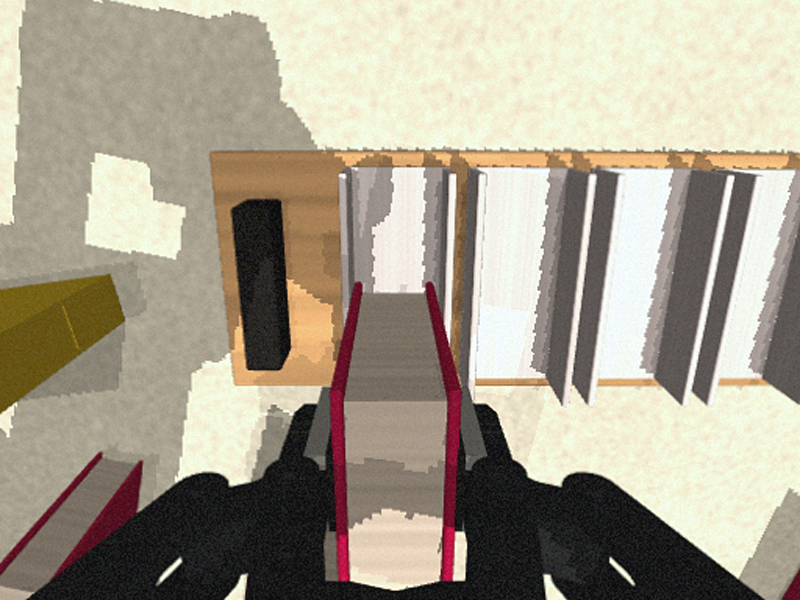

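The view shows book_a held upright over bay3, between walls at x≈345 and 451 (row 172), with its bottom edge at (355..433, 285). I'll check it numerically.

```bash
python3 - <<'E'
from fit import *
cal={'w':dict(K=[[340.596,0,252.611],[0,340.596,194.592],[0,0,1]],D=[-.0207804,0,0,0,0],xyz=[0.6986277,0.09717038,0.30080593],attitude=[0.75328481,-0.63651661,-0.1067579,0.126536])}
q=lambda p:(p[0]/1.5625,p[1]/1.5625)
y=lambda i,s:.066*(i-1.5)+s*.026
obs=[('w',(.062,y(i,s),.038),q(p)) for i,s,p in[(3,1,(346,170)),(3,-1,(452,173)),(2,1,(478,170)),(2,-1,(592,172)),(1,1,(616,172)),(1,-1,(729,175))]]
obs+=[('w',(-.062,y(2,-1),.038),q((568,403))),('w',(-.062,y(1,1),.038),q((590,403))),('w',(-.062,y(1,-1),.038),q((686,403))),('w',(-.062,y(0,1),.038),q((711,403)))]
x,e=fit(obs,cal,.008,(.63,0,.16));print(x.round(4),e.round(1),(x[:2]+R.from_euler('z',x[2]).as_matrix()[:2,1]*.099).round(4))
o={(1,1,0):(355,287),(1,-1,0):(433,287),(1,1,1):(332,395),(1,-1,1):(458,395)}
for zb in(.10,.11,.12):
  x,e=fit([('w',(s[0]*.032,s[1]*.015,s[2]*.088),q(p)) for s,p in o.items()],cal,zb,(.616,.083,.16));print(zb,x.round(4),e.round(1))
E
```

```text
[ 0.6324 -0.015   0.1725] [4.4 1.4 1.8 0.8 3.5 2.9 2.1 1.2 0.7 0.5] [0.6154 0.0826]
0.1 [0.6059 0.0814 0.1676] [1.1 0.4 0.2 0.3]
0.11 [0.6111 0.0825 0.1676] [3.9 4.  4.7 3.1]
0.12 [0.6165 0.0835 0.1676] [8.6 8.6 9.4 7.7]
```

```bash
python3 -m inch '[[0.0065,0.0005,0.02,0,0,0.002,0.2],[0.0065,0.0005,0.05,0,0,0.002,0.2],[0.0065,0.0005,0.075,0,0,0.002,0.2],[0.0065,0.0005,0.085,0,0,0.002,0.2],[0.0065,0.0005,0.09,0,0,0.002,0.2],[0.0065,0.0005,0.09,0,0,0.002,0.2],[0.0065,0.0005,0.09,0,0,0.002,0.2]]';python3 d.py .622 .083 .080 .165;python3 -m inch '[[0,0,0.002,0,0,0,0.2],[0,0,0.004,0,0,0,0.2],[0,0,0.004,0,0,0,0.2],[0,0,0.004,0,0,0,0.2]]';python3 d.py .622 .083 .080 .165
```

```text
time: 4.15
tool_pos: [0.6241, 0.0848, 0.0877]
orientation: [0.997, 0.083, 0.001, 0.0]
wrist_force: [0.2, -0.3, -1.0]
finger_gap: 0.341
gripper_force: 59.8
d [-0.0024  0.0014  0.0077] r [ 0.0003 -0.0021  0.0016] rows 0.2 0.0 t 4.15 F [ 0.2 -0.3 -1. ] gap 0.341 grip 59.8 q [ 0.02  0.4   1.71 -0.    1.03  1.43]
time: 4.48
tool_pos: [0.6235, 0.085, 0.083]
orientation: [0.997, 0.083, 0.001, 0.0]
wrist_force: [-1.0, -0.5, -0.8]
finger_gap: 0.342
gripper_force: 59.8
d [-0.0018  0.0017  0.003 ] r [ 0.0002 -0.001   0.0019] rows 0.1 0.0 t 4.48 F [-1.  -0.5 -0.8] gap 0.342 grip 59.8 q [ 0.02  0.41  1.71 -0.    1.03  1.43]
```

Lower slowly to contact, then release narrowly and rise.

```bash
python3 -m inch '[[0,0.001,0.001,0,0,0,0.2],[0,0.002,0.0025,0,0,0,0.2],[0,0.002,0.004,0,0,0,0.2],[0,0.002,0.004,0,0,0,0.2]]'; python3 d.py .622 .083 .080 .165
```

```text
time: 4.82
tool_pos: [0.624, 0.0834, 0.0809]
orientation: [0.997, 0.083, 0.0, -0.0]
wrist_force: [-4.4, 0.4, 9.5]
finger_gap: 0.345
gripper_force: 61.2
d [-0.002   0.      0.0009] r [-0.0008 -0.0001  0.0017] rows 0.1 0.0 t 4.82 F [-4.4  0.4  9.5] gap 0.345 grip 61.2 q [0.02 0.41 1.71 0.   1.02 1.42]
```

```bash
python3 -m inch '[[0,0,0,0,0,0,0.55],[0,0,0,0,0,0,0.55],[0,0,0,0,0,0,0.55],[0,0,-0.01,0,0,0,0.55],[0,0,-0.04,0,0,0,0.55],[0,0,-0.08,0,0,0,0.55],[0,0,-0.12,0,0,0,0.55],[0,0,-0.13,0,0,0,0.55]]'; python3 d.py .4243 .2457 .19 -.052; python3 - <<'E'
from workcell import vision
import cv2
c=vision.calibration("wrist");print(c['xyz'],c['attitude'])
a=vision.snapshot("wrist");b=vision.snapshot("side")[90:290,180:380]
a=cv2.resize(a,(480,360));b=cv2.resize(b,(320,320));b=cv2.copyMakeBorder(b,0,40,0,0,0)
cv2.imwrite("pics/g3.png",cv2.convertScaleAbs(cv2.hconcat([a,b]),alpha=1.4,beta=10))
E
```

```text
time: 5.48
tool_pos: [0.6278, 0.0831, 0.2173]
orientation: [0.996, 0.083, 0.007, 0.0]
wrist_force: [1.3, 0.2, 1.0]
finger_gap: 0.547
gripper_force: 0.0
d [-0.174  -0.1942  0.0246] r [ 0.0005 -0.0135  0.2189] rows 6.3 1.8 t 5.48 F [1.3 0.2 1. ] gap 0.547 grip 0.0 q [0.02 0.25 1.63 0.   1.25 1.42]
[0.70916477 0.0968573  0.34334935] [ 0.75388275 -0.63762083 -0.10147258  0.1216708 ]
```

View pics/g3.png

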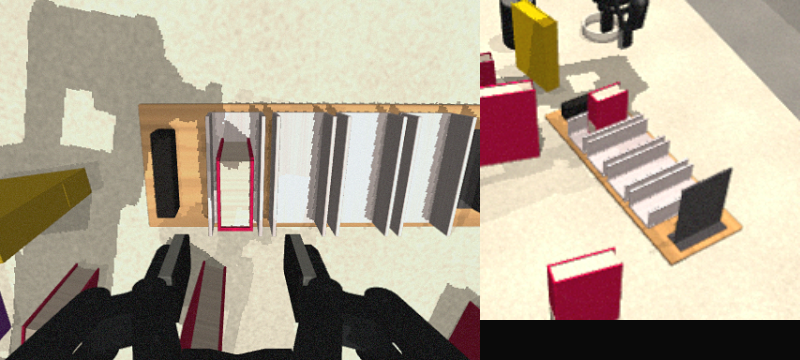

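Book_a stands in bay3, top corners at (219,162), (252,162), (217,229), (253,229). Checking its centring.

```bash
python3 - <<'E'
from fit import *
cal={'w':dict(K=[[340.596,0,252.611],[0,340.596,194.592],[0,0,1]],D=[-.0207804,0,0,0,0],xyz=[0.70916477,0.0968573,0.34334935],attitude=[0.75388275,-0.63762083,-0.10147258,0.1216708])}
q=lambda p:(p[0]*512/480,p[1]*512/480)
o={(1,1,1):(219,162),(1,-1,1):(252,162),(-1,1,1):(217,229),(-1,-1,1):(253,229),(1,1,0):(221,138),(1,-1,0):(248,138)}
x,e=fit([('w',(s[0]*.032,s[1]*.015,s[2]*.088),q(p)) for s,p in o.items()],cal,.012,(.616,.083,.16));print(x.round(4),e.round(1))
y=lambda i,s:.066*(i-1.5)+s*.026
obs=[('w',(.062,y(i,s),.038),q(p)) for i,s,p in[(3,1,(209,113)),(3,-1,(263,113)),(2,1,(275,113)),(2,-1,(332,113))]]
obs+=[('w',(-.062,y(i,s),.038),q(p)) for i,s,p in[(3,1,(208,235)),(3,-1,(261,236)),(2,1,(274,236)),(2,-1,(322,235)),(1,1,(334,235)),(1,-1,(383,235)),(0,1,(396,235))]]
x,e=fit(obs,cal,.008,(.63,0,.16));print(x.round(4),e.round(1),(x[:2]+R.from_euler('z',x[2]).as_matrix()[:2,1]*.099).round(4))
E
```

```text
[0.6178 0.0827 0.1739] [5.4 4.1 3.5 3.3 0.7 1.2]
[ 0.6328 -0.0134  0.1629] [4.5 1.6 2.  1.6 0.2 3.3 2.8 0.4 1.1 1.6 1.9] [0.6168 0.0843]
```

```bash
python3 -m inch '[[-0.027,-0.03,0,0,0,0.05,0.75],[-0.055,-0.06,0,0,0,0.1,0.75],[-0.083,-0.092,0,0,0,0.15,0.75],[-0.11,-0.123,0.01,0,0,0.2,0.75],[-0.14,-0.155,0.02,0,0,0.219,0.75],[-0.165,-0.185,0.025,0,0,0.219,0.75],[-0.174,-0.194,0.025,0,0,0.219,0.75],[-0.174,-0.194,0.025,0,0,0.219,0.75]]';python3 -m inch '[[0,0,0,0,0,0,0.75],[0,0,0,0,0,0,0.75],[0,0,0,0,0,0,0.75]]'; python3 d.py .4243 .2457 .086 -.052;  python3 - <<'E'
from workcell import vision
import cv2
c=vision.calibration("wrist");print(c['xyz'],c['attitude'])
a=vision.snapshot("wrist")
cv2.imwrite("pics/g4.png",cv2.convertScaleAbs(cv2.resize(a,(480,360)),alpha=1.4,beta=10))
E
```

```text
time: 6.25
tool_pos: [0.4143, 0.2462, 0.1799]
orientation: [1.0, -0.024, -0.004, 0.001]
wrist_force: [0.3, -0.7, 0.5]
finger_gap: 0.751
gripper_force: 0.0
time: 6.5
tool_pos: [0.4207, 0.2447, 0.1832]
orientation: [1.0, -0.027, 0.0, 0.0]
wrist_force: [-0.9, 0.0, 0.0]
finger_gap: 0.752
gripper_force: 0.0
d [ 0.0035 -0.0013  0.0972] r [ 0.0003 -0.0003 -0.0016] rows 2.3 0.0 t 6.50 F [-0.9  0.   0. ] gap 0.752 grip 0.0 q [ 0.38 -0.01  1.99 -0.    1.16  2.01]
[0.5047062  0.24014134 0.3080929 ] [-0.67854462  0.71582091  0.11942128 -0.11364938]
```

View pics/g4.png

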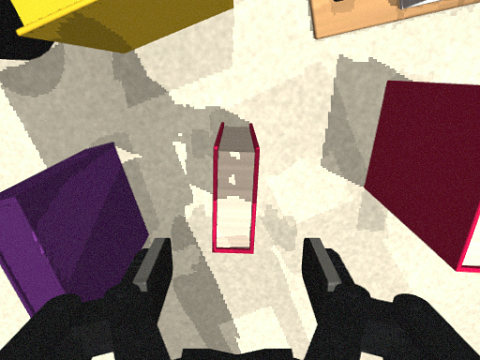

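Book_b sits between the fingers, top at (213..258, 150..250), with the purple book (100,215) well clear on the left. Descend and grasp.

```bash
python3 -m inch '[[0.002,-0.001,0.02,0,0,0,0.75],[0.0035,-0.001,0.05,0,0,0,0.75],[0.0035,-0.001,0.08,0,0,0,0.75],[0.0035,-0.001,0.097,0,0,0,0.75],[0.0035,-0.001,0.097,0,0,0,0.75],[0.0035,-0.001,0.097,0,0,0,0.75],[0.0035,-0.001,0.097,0,0,0,0.75]]'; python3 d.py .4243 .2457 .086 -.052;python3 -m inch '[[0,0,0,0,0,0,0.3],[0,0,0,0,0,0,0.2],[0,0,0,0,0,0,0.2],[0,0,0,0,0,0,0.2],[0,0,0,0,0,0,0.2],[0,0,0,0,0,0,0.2]]';python3 d.py .4243 .2457 .086 -.052
```

```text
time: 7.13
tool_pos: [0.4249, 0.2462, 0.0875]
orientation: [1.0, -0.027, 0.001, -0.0]
wrist_force: [0.3, 0.1, 0.2]
finger_gap: 0.75
gripper_force: 0.0
d [-0.0005  0.0006  0.0015] r [-0.0009 -0.0021 -0.0012] rows 0.0 0.0 t 7.13 F [0.3 0.1 0.2] gap 0.750 grip 0.0 q [ 0.38  0.14  2.04 -0.    0.96  2.01]
time: 7.63
tool_pos: [0.4248, 0.2467, 0.0881]
orientation: [1.0, -0.026, 0.002, -0.001]
wrist_force: [0.5, -1.0, 6.8]
finger_gap: 0.347
gripper_force: 59.3
d [-0.0004  0.001   0.0021] r [-0.0012 -0.0034 -0.    ] rows 0.1 0.0 t 7.63 F [ 0.5 -1.   6.8] gap 0.347 grip 59.3 q [ 0.38  0.14  2.04 -0.    0.96  2.01]
```

```bash
python3 -m inch '[[0,0,-0.02,0,0,0,0.2],[0,0,-0.06,0,0,0,0.2],[0,0,-0.1,0,0,0,0.2],[0,0,-0.13,0,0,0,0.2],[0,0,-0.145,0,0,0,0.2],[0,0,-0.145,0,0,0,0.2],[0,0,-0.145,0,0,0,0.2]]'; python3 d.py .627 .0178 .230 .165
```

```text
time: 8.22
tool_pos: [0.4231, 0.2463, 0.2314]
orientation: [1.0, -0.026, 0.0, -0.0]
wrist_force: [-0.2, -0.4, -3.1]
finger_gap: 0.346
gripper_force: 59.0
d [0.2155 0.2176 0.0015] r [-0.0004 -0.001  -0.217 ] rows 7.3 1.7 t 8.22 F [-0.2 -0.4 -3.1] gap 0.346 grip 59.0 q [ 0.38 -0.06  1.94  0.    1.26  2.01]
```

```bash
python3 -m inch '[[0.025,0.025,0,0,0,-0.03,0.2],[0.05,0.05,0,0,0,-0.06,0.2],[0.075,0.075,0,0,0,-0.09,0.2],[0.1,0.1,0,0,0,-0.12,0.2],[0.125,0.125,0,0,0,-0.15,0.2],[0.15,0.15,0,0,0,-0.18,0.2],[0.175,0.175,0,0,0,-0.21,0.2],[0.195,0.195,0,0,0,-0.217,0.2]]';python3 -m inch '[[0.015,0.016,0,0,0,0,0.2],[0.02,0.0225,0,0,0,0,0.2],[0.02,0.0225,0,0,0,0,0.2],[0.02,0.0225,0,0,0,0,0.2],[0.02,0.0225,0,0,0,0,0.2],[0.02,0.0225,0,0,0,0,0.2]]'; python3 d.py .627 .0178 .115 .165
```

```text
time: 8.88
tool_pos: [0.607, 0.0391, 0.227]
orientation: [0.997, 0.082, -0.003, -0.0]
wrist_force: [0.4, 0.4, -2.3]
finger_gap: 0.342
gripper_force: 59.1
time: 9.38
tool_pos: [0.6298, 0.0237, 0.2305]
orientation: [0.997, 0.083, -0.001, -0.0]
wrist_force: [0.7, 0.1, -2.6]
finger_gap: 0.344
gripper_force: 59.2
d [-0.0036  0.0054  0.1155] r [-0.0008  0.0018  0.0013] rows 2.8 0.0 t 9.38 F [ 0.7  0.1 -2.6] gap 0.344 grip 59.2 q [-0.07  0.24  1.62  0.    1.28  1.33]
```

```bash
python3 -m inch '[[-0.002,0.003,0.01,0,0,0.001,0.2],[-0.0035,0.0055,0.035,0,0,0.001,0.2],[-0.0035,0.0055,0.065,0,0,0.001,0.2],[-0.0035,0.0055,0.09,0,0,0.001,0.2],[-0.0035,0.0055,0.11,0,0,0.001,0.2],[-0.0035,0.0055,0.12,0,0,0.001,0.2],[-0.0035,0.0055,0.123,0,0,0.001,0.2],[-0.0035,0.0055,0.123,0,0,0.001,0.2]]'; python3 d.py .627 .0178 .100 .165;python3 -m inch '[[0,0,0.002,0,0,0,0.2],[0,0,0.004,0,0,0,0.2],[0,0,0.004,0,0,0,0.2],[0,0,0.004,0,0,0,0.2]]';python3 d.py .627 .0178 .100 .165
```

```text
time: 10.05
tool_pos: [0.6279, 0.0167, 0.1075]
orientation: [0.997, 0.082, -0.001, -0.0]
wrist_force: [-0.7, 0.8, -1.2]
finger_gap: 0.347
gripper_force: 59.2
d [-0.0007 -0.0012  0.0075] r [-0.0004  0.0016 -0.0008] rows 0.2 0.0 t 10.05 F [-0.7  0.8 -1.2] gap 0.347 grip 59.2 q [-0.09  0.37  1.7  -0.    1.07  1.32]
time: 10.38
tool_pos: [0.6294, 0.0163, 0.1055]
orientation: [0.997, 0.082, 0.001, 0.0]
wrist_force: [0.3, -0.3, -2.2]
finger_gap: 0.342
gripper_force: 59.2
d [-0.0021 -0.0019  0.0055] r [ 0.0005 -0.0019 -0.0012] rows 0.1 0.0 t 10.38 F [ 0.3 -0.3 -2.2] gap 0.342 grip 59.2 q [-0.09  0.38  1.7  -0.    1.06  1.32]
```

```bash
python3 -m inch '[[-0.001,-0.001,0.002,0,0,0,0.2],[-0.001,-0.001,0.004,0,0,0,0.2],[-0.001,-0.001,0.0055,0,0,0,0.2],[-0.001,-0.001,0.0055,0,0,0,0.2],[-0.001,-0.001,0.0055,0,0,0,0.2]]';python3 d.py .627 .0178 .100 .165
```

```text
time: 10.8
tool_pos: [0.6277, 0.0172, 0.1002]
orientation: [0.997, 0.082, 0.0, 0.0]
wrist_force: [-1.9, 0.6, 7.1]
finger_gap: 0.347
gripper_force: 59.6
d [-0.0006 -0.0007  0.0002] r [ 0.     -0.0002 -0.0011] rows 0.0 0.0 t 10.80 F [-1.9  0.6  7.1] gap 0.347 grip 59.6 q [-0.08  0.38  1.71  0.    1.05  1.32]
```

```bash
python3 -m inch '[[0,0,0,0,0,0,0.55],[0,0,0,0,0,0,0.55],[0,0,0,0,0,0,0.55],[0,0,-0.01,0,0,0,0.55],[0,0,-0.04,0,0,0,0.55],[0,0,-0.08,0,0,0,0.55],[0,0,-0.115,0,0,0,0.55],[0,0,-0.13,0,0,0,0.55]]'; python3 d.py .4421 -.262 .21 -.044
```

```text
time: 11.47
tool_pos: [0.6306, 0.017, 0.236]
orientation: [0.997, 0.082, 0.005, 0.001]
wrist_force: [1.3, -0.4, 2.0]
finger_gap: 0.549
gripper_force: 0.0
d [-0.2317  0.2445  0.0244] r [ 0.0014 -0.0101  0.2078] rows 8.1 1.7 t 11.47 F [ 1.3 -0.4  2. ] gap 0.549 grip 0.0 q [-0.08  0.23  1.62  0.    1.28  1.32]
```

```bash
python3 -m inch '[[-0.025,0.026,0,0,0,0.04,0.75],[-0.051,0.054,0,0,0,0.08,0.75],[-0.077,0.081,0,0,0,0.12,0.75],[-0.103,0.109,0,0,0,0.16,0.75],[-0.129,0.136,0.01,0,0,0.2,0.75],[-0.155,0.163,0.015,0,0,0.207,0.75],[-0.181,0.191,0.024,0,0,0.207,0.75],[-0.207,0.218,0.024,0,0,0.207,0.75]]';python3 d.py .4421 -.262 .21 -.044; python3 -m inch '[[-0.015,0.02,0,0,0,0,0.75],[-0.018,0.028,0,0,0,0,0.75],[-0.018,0.028,0,0,0,0,0.75],[-0.018,0.028,0,0,0,0,0.75],[-0.018,0.028,0,0,0,0,0.75],[-0.018,0.028,0,0,0,0,0.75]]';python3 d.py .4421 -.262 .108 -.044; python3 - <<'E'
from workcell import vision
import cv2
c=vision.calibration("wrist");print(c['xyz'],c['attitude'])
a=vision.snapshot("wrist")
cv2.imwrite("pics/g5.png",cv2.convertScaleAbs(cv2.resize(a,(480,360)),alpha=1.4,beta=10))
E
```

```text
time: 12.13
tool_pos: [0.4568, -0.2324, 0.2039]
orientation: [1.0, -0.022, -0.001, -0.0]
wrist_force: [0.1, -1.3, -0.5]
finger_gap: 0.752
gripper_force: 0.0
d [-0.0134  0.0302 -0.0061] r [-0.0008  0.0015  0.001 ] rows 0.8 0.0 t 12.13 F [ 0.1 -1.3 -0.5] gap 0.752 grip 0.0 q [-0.61  0.02  1.92 -0.    1.21  1.01]
time: 12.63
tool_pos: [0.4405, -0.2577, 0.205]
orientation: [1.0, -0.021, 0.0, -0.0]
wrist_force: [0.2, 0.4, 0.7]
finger_gap: 0.745
gripper_force: 0.0
d [0.0017 0.0042 0.097 ] r [-0.0003 -0.0005  0.0027] rows 2.3 0.0 t 12.63 F [0.2 0.4 0.7] gap 0.745 grip 0.0 q [-0.67  0.01  1.92  0.    1.21  0.94]
[ 0.52456534 -0.26130091  0.32994471] [-0.68299419  0.71160346  0.11885493 -0.11407434]
```

View pics/g5.png

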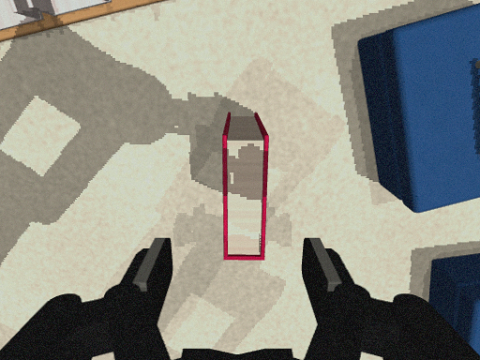

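Book_c's top is at (223..268, 138..258), about 4 mm right of finger centre as calculated, and the cash box (blue, right) is over 100 mm clear. Descend and grasp.

```bash
python3 -m inch '[[0.001,0.003,0.02,0,0,0,0.75],[0.0015,0.004,0.05,0,0,0,0.75],[0.0015,0.004,0.08,0,0,0,0.75],[0.0015,0.004,0.097,0,0,0,0.75],[0.0015,0.004,0.097,0,0,0,0.75],[0.0015,0.004,0.097,0,0,0,0.75],[0.0015,0.004,0.097,0,0,0,0.75]]'; python3 d.py .4421 -.262 .108 -.044;python3 -m inch '[[0,0,0,0,0,0,0.3],[0,0,0,0,0,0,0.2],[0,0,0,0,0,0,0.2],[0,0,0,0,0,0,0.2],[0,0,0,0,0,0,0.2],[0,0,0,0,0,0,0.2]]';python3 d.py .4421 -.262 .108 -.044; python3 -m inch '[[0,0,-0.02,0,0,0,0.2],[0,0,-0.06,0,0,0,0.2],[0,0,-0.09,0,0,0,0.2],[0,0,-0.11,0,0,0,0.2],[0,0,-0.11,0,0,0,0.2],[0,0,-0.11,0,0,0,0.2]]'; python3 d.py .638 -.0475 .220 .165
```

```text
time: 13.27
tool_pos: [0.4422, -0.2631, 0.1091]
orientation: [1.0, -0.021, 0.001, 0.001]
wrist_force: [0.2, 0.1, 1.5]
finger_gap: 0.75
gripper_force: 0.0
d [-0.0001 -0.0011  0.0011] r [ 0.0012 -0.0018  0.0018] rows 0.0 0.0 t 13.27 F [0.2 0.1 1.5] gap 0.750 grip 0.0 q [-0.67  0.15  1.98  0.    1.01  0.94]
time: 13.77
tool_pos: [0.4421, -0.2636, 0.1096]
orientation: [1.0, -0.022, 0.001, 0.001]
wrist_force: [0.6, 1.6, 5.8]
finger_gap: 0.342
gripper_force: 60.0
d [-0.0001 -0.0016  0.0016] r [ 0.0014 -0.0028  0.0006] rows 0.1 0.0 t 13.77 F [0.6 1.6 5.8] gap 0.342 grip 60.0 q [-0.67  0.15  1.98  0.    1.01  0.94]
time: 14.27
tool_pos: [0.4412, -0.2633, 0.2185]
orientation: [1.0, -0.022, 0.001, 0.001]
wrist_force: [-0.6, 0.2, -2.2]
finger_gap: 0.345
gripper_force: 59.9
d [ 0.1872 -0.2241 -0.0015] r [ 0.0017 -0.0016 -0.2083] rows 7.0 1.7 t 14.27 F [-0.6  0.2 -2.2] gap 0.345 grip 59.9 q [-0.67  0.01  1.9  -0.    1.23  0.94]
```

```bash
python3 -m inch '[[0.024,-0.028,-0.01,0,0,-0.03,0.2],[0.048,-0.057,-0.01,0,0,-0.06,0.2],[0.072,-0.086,-0.01,0,0,-0.09,0.2],[0.096,-0.115,-0.01,0,0,-0.12,0.2],[0.12,-0.144,-0.01,0,0,-0.15,0.2],[0.144,-0.172,-0.01,0,0,-0.18,0.2],[0.168,-0.2,-0.01,0,0,-0.208,0.2],[0.187,-0.224,-0.01,0,0,-0.208,0.2]]';python3 -m inch '[[0,0,0,0,0,0,0.2],[0,0,0,0,0,0,0.2],[0,0,0,0,0,0,0.2],[0,0,0,0,0,0,0.2]]';python3 d.py .638 -.0475 .122 .165
```

```text
time: 14.93
tool_pos: [0.6369, -0.0448, 0.2235]
orientation: [0.997, 0.083, -0.003, -0.001]
wrist_force: [0.8, -0.1, -2.2]
finger_gap: 0.344
gripper_force: 60.0
time: 15.27
tool_pos: [0.6358, -0.0479, 0.2256]
orientation: [0.997, 0.082, -0.002, -0.0]
wrist_force: [-0.3, -0.3, -2.0]
finger_gap: 0.343
gripper_force: 60.3
d [0.0027 0.     0.1036] r [-0.0009  0.0038 -0.0012] rows 2.5 0.0 t 15.27 F [-0.3 -0.3 -2. ] gap 0.343 grip 60.3 q [-0.19  0.26  1.6  -0.    1.28  1.22]
```

```bash
python3 -m inch '[[0.001,0,0.01,0,0,0,0.2],[0.001,0,0.035,0,0,0,0.2],[0.001,0,0.065,0,0,0,0.2],[0.001,0,0.085,0,0,0,0.2],[0.001,0,0.095,0,0,0,0.2],[0.001,0,0.098,0,0,0,0.2],[0.001,0,0.098,0,0,0,0.2],[0.001,0,0.098,0,0,0,0.2]]'; python3 d.py .638 -.0475 .122 .165;python3 -m inch '[[0,0,0.002,0,0,0,0.2],[0,0,0.004,0,0,0,0.2],[0,0,0.006,0,0,0,0.2],[0,0,0.006,0,0,0,0.2],[0,0,0.006,0,0,0,0.2]]';python3 d.py .638 -.0475 .122 .165
```

```text
time: 15.93
tool_pos: [0.6394, -0.0476, 0.1312]
orientation: [0.997, 0.082, 0.001, 0.0]
wrist_force: [-0.7, 0.1, -1.6]
finger_gap: 0.342
gripper_force: 60.1
d [-0.0014 -0.0003  0.0092] r [ 0.0008 -0.0023 -0.0008] rows 0.2 0.0 t 15.93 F [-0.7  0.1 -1.6] gap 0.342 grip 60.1 q [-0.18  0.37  1.66 -0.    1.11  1.22]
time: 16.35
tool_pos: [0.6384, -0.0469, 0.1239]
orientation: [0.997, 0.082, 0.0, 0.0]
wrist_force: [0.0, 0.5, -2.3]
finger_gap: 0.338
gripper_force: 60.1
d [-0.0005  0.0005  0.0019] r [ 0.     -0.0001 -0.0001] rows 0.0 0.0 t 16.35 F [ 0.   0.5 -2.3] gap 0.338 grip 60.1 q [-0.18  0.37  1.66  0.    1.1   1.22]
```

```bash
python3 -m inch '[[0,0,0.001,0,0,0,0.2],[0,0,0.002,0,0,0,0.2],[0,0,0.003,0,0,0,0.2],[0,0,0.003,0,0,0,0.2]]';python3 d.py .638 -.0475 .122 .165
```

```text
time: 16.68
tool_pos: [0.6386, -0.047, 0.1217]
orientation: [0.997, 0.082, 0.0, -0.0]
wrist_force: [-1.6, 0.4, 3.4]
finger_gap: 0.342
gripper_force: 60.8
d [-0.0007  0.0004 -0.0003] r [ 0.     -0.0001 -0.0001] rows 0.0 0.0 t 16.68 F [-1.6  0.4  3.4] gap 0.342 grip 60.8 q [-0.18  0.38  1.66  0.    1.1   1.22]
```

```bash
python3 -m inch '[[0,0,0,0,0,0,0.55],[0,0,0,0,0,0,0.55],[0,0,0,0,0,0,0.55],[0,0,-0.01,0,0,0,0.55],[0,0,-0.04,0,0,0,0.55],[0,0,-0.075,0,0,0,0.55],[0,0,-0.105,0,0,0,0.55],[0,0,-0.115,0,0,0,0.55]]'; python3 d.py .4385 .094 .23 -.137
```

```text
time: 17.35
tool_pos: [0.6417, -0.0476, 0.2431]
orientation: [0.997, 0.082, 0.005, 0.001]
wrist_force: [0.8, -0.2, 0.6]
finger_gap: 0.554
gripper_force: 0.0
d [-0.1773 -0.1731  0.0107] r [ 0.0021 -0.0107  0.3018] rows 5.9 2.4 t 17.35 F [ 0.8 -0.2  0.6] gap 0.554 grip 0.0 q [-0.18  0.25  1.58  0.    1.3   1.22]
```

```bash
python3 -m inch '[[-0.026,-0.025,0,0,0,0.05,0.75],[-0.052,-0.05,0,0,0,0.1,0.75],[-0.078,-0.076,0,0,0,0.15,0.75],[-0.104,-0.1,0,0,0,0.2,0.75],[-0.13,-0.127,0,0,0,0.25,0.75],[-0.155,-0.15,0,0,0,0.3,0.75],[-0.175,-0.173,0,0,0,0.3,0.75],[-0.175,-0.173,0,0,0,0.3,0.75]]';python3 -m inch '[[0,0,0,0,0,0,0.75],[0,0,0,0,0,0,0.75],[0,0,0,0,0,0,0.75],[0,0,0,0,0,0,0.75]]';python3 d.py .4385 .094 .128 -.137; python3 - <<'E'
from workcell import vision
import cv2
c=vision.calibration("wrist");print(c['xyz'],c['attitude'])
a=vision.snapshot("wrist");b=vision.snapshot("side")[90:290,180:380]
a=cv2.resize(a,(480,360));b=cv2.resize(b,(320,320));b=cv2.copyMakeBorder(b,0,40,0,0,0)
cv2.imwrite("pics/g6.png",cv2.convertScaleAbs(cv2.hconcat([a,b]),alpha=1.4,beta=10))
E
```

```text
time: 18.02
tool_pos: [0.4328, 0.0974, 0.2347]
orientation: [0.998, -0.066, -0.002, -0.001]
wrist_force: [-0.3, 0.4, -0.9]
finger_gap: 0.754
gripper_force: 0.0
time: 18.35
tool_pos: [0.4384, 0.0943, 0.2359]
orientation: [0.998, -0.068, 0.0, 0.0]
wrist_force: [0.2, 0.4, 0.4]
finger_gap: 0.752
gripper_force: 0.0
d [0.0002 0.0003 0.1079] r [ 0.0001 -0.0003  0.0007] rows 2.6 0.0 t 18.35 F [0.2 0.4 0.4] gap 0.752 grip 0.0 q [ 0.06 -0.16  2.03 -0.    1.28  1.76]
[0.52171777 0.08284695 0.36092846] [-0.64837403  0.74327823  0.1240183  -0.10848066]
```

View pics/g6.png

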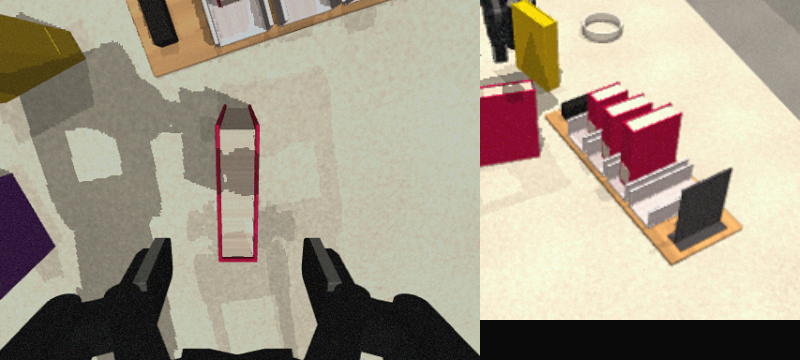

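The three books a, b and c stand in order in bays 3, 2 and 1, and book_d's top (217..258, 125..262) is centred between the fingers. Descend, grasp and lift it.

```bash
python3 -m inch '[[0,0,0.02,0,0,0,0.75],[0,0,0.05,0,0,0,0.75],[0,0,0.08,0,0,0,0.75],[0,0,0.1,0,0,0,0.75],[0,0,0.108,0,0,0,0.75],[0,0,0.108,0,0,0,0.75],[0,0,0.108,0,0,0,0.75]]'; python3 d.py .4385 .094 .128 -.137;python3 -m inch '[[0,0,0,0,0,0,0.3],[0,0,0,0,0,0,0.2],[0,0,0,0,0,0,0.2],[0,0,0,0,0,0,0.2],[0,0,0,0,0,0,0.2],[0,0,0,0,0,0,0.2]]';python3 d.py .4385 .094 .128 -.137; python3 -m inch '[[0,0,-0.02,0,0,0,0.2],[0,0,-0.06,0,0,0,0.2],[0,0,-0.09,0,0,0,0.2],[0,0,-0.11,0,0,0,0.2],[0,0,-0.11,0,0,0,0.2],[0,0,-0.11,0,0,0,0.2]]'; python3 d.py .45 -.12 .25 .165
```

```text
time: 19.03
tool_pos: [0.438, 0.0947, 0.1281]
orientation: [0.998, -0.068, -0.0, -0.0]
wrist_force: [0.5, -0.5, 0.5]
finger_gap: 0.752
gripper_force: 0.0
d [0.0006 0.0007 0.0001] r [-0.      0.      0.0013] rows 0.0 0.0 t 19.03 F [ 0.5 -0.5  0.5] gap 0.752 grip 0.0 q [ 0.06 -0.02  2.12  0.    1.04  1.76]
time: 19.53
tool_pos: [0.4391, 0.0948, 0.1296]
orientation: [0.998, -0.067, 0.002, 0.0]
wrist_force: [-0.6, -2.7, 5.6]
finger_gap: 0.345
gripper_force: 60.2
d [-0.0005  0.0009  0.0016] r [-0.0002 -0.0039  0.0021] rows 0.0 0.0 t 19.53 F [-0.6 -2.7  5.6] gap 0.345 grip 60.2 q [ 0.06 -0.02  2.12 -0.    1.04  1.76]
time: 20.03
tool_pos: [0.4374, 0.095, 0.2379]
orientation: [0.998, -0.068, 0.001, -0.0]
wrist_force: [-0.9, -0.4, -3.9]
finger_gap: 0.339
gripper_force: 60.4
d [ 0.0414  0.2114 -0.0122] r [-3.000e-04 -1.300e-03 -3.001e-01] rows 5.2 2.4 t 20.03 F [-0.9 -0.4 -3.9] gap 0.339 grip 60.4 q [ 0.06 -0.17  2.03  0.    1.28  1.76]
```

```bash
python3 -m inch '[[0.006,0.035,0,0,0,-0.05,0.2],[0.013,0.07,0,0,0,-0.1,0.2],[0.02,0.105,0,0,0,-0.15,0.2],[0.027,0.14,0,0,0,-0.2,0.2],[0.034,0.175,0,0,0,-0.25,0.2],[0.041,0.2,0,0,0,-0.3,0.2],[0.041,0.211,0,0,0,-0.3,0.2],[0.041,0.211,0,0,0,-0.3,0.2]]';python3 d.py .649 -.1126 .24 .165
```

```text
time: 20.7
tool_pos: [0.4476, -0.1211, 0.2346]
orientation: [0.997, 0.08, -0.003, -0.001]
wrist_force: [0.7, 0.5, -3.1]
finger_gap: 0.342
gripper_force: 61.5
d [ 0.2001  0.0238 -0.0065] r [-0.0027  0.0053 -0.0045] rows 4.8 0.1 t 20.70 F [ 0.7  0.5 -3.1] gap 0.342 grip 61.5 q [-0.42 -0.12  1.99 -0.    1.28  1.  ]
```

```bash
python3 -m inch '[[0.03,0.004,0,0,0,-0.003,0.2],[0.065,0.008,0,0,0,-0.003,0.2],[0.1,0.012,0,0,0,-0.003,0.2],[0.135,0.016,0,0,0,-0.003,0.2],[0.165,0.02,0,0,0,-0.003,0.2],[0.19,0.023,0,0,0,-0.003,0.2],[0.2,0.024,0,0,0,-0.003,0.2],[0.2,0.024,0,0,0,-0.003,0.2]]';python3 -m inch '[[0,0,0,0,0,0,0.2],[0,0,0,0,0,0,0.2],[0,0,0,0,0,0,0.2],[0,0,0,0,0,0,0.2]]';python3 d.py .649 -.1126 .142 .165
```

```text
time: 21.37
tool_pos: [0.6517, -0.108, 0.2347]
orientation: [0.996, 0.085, -0.001, -0.001]
wrist_force: [-0.4, -0.0, -3.1]
finger_gap: 0.343
gripper_force: 61.3
time: 21.7
tool_pos: [0.6497, -0.1102, 0.2376]
orientation: [0.996, 0.084, -0.0, -0.0]
wrist_force: [-0.2, -1.1, -3.0]
finger_gap: 0.343
gripper_force: 61.3
d [-0.001   0.0022  0.0956] r [-0.0006  0.0009  0.0025] rows 2.3 0.0 t 21.70 F [-0.2 -1.1 -3. ] gap 0.343 grip 61.3 q [-0.27  0.3   1.54  0.    1.31  1.13]
```

```bash
python3 -m inch '[[-0.001,0.001,0.01,0,0,0.002,0.2],[-0.001,0.002,0.035,0,0,0.002,0.2],[-0.001,0.002,0.06,0,0,0.002,0.2],[-0.001,0.002,0.08,0,0,0.002,0.2],[-0.001,0.002,0.088,0,0,0.002,0.2],[-0.001,0.002,0.09,0,0,0.002,0.2],[-0.001,0.002,0.09,0,0,0.002,0.2],[-0.001,0.002,0.09,0,0,0.002,0.2]]'; python3 d.py .649 -.1126 .142 .165;python3 -m inch '[[0,0,0.002,0,0,0,0.2],[0,0,0.003,0,0,0,0.2],[0,0,0.005,0,0,0,0.2],[0,0,0.005,0,0,0,0.2],[0,0,0.005,0,0,0,0.2]]';python3 d.py .649 -.1126 .142 .165
```

```text
time: 22.37
tool_pos: [0.6512, -0.1131, 0.1494]
orientation: [0.997, 0.083, 0.001, 0.001]
wrist_force: [0.0, -0.6, -3.0]
finger_gap: 0.343
gripper_force: 61.2
d [-0.0021 -0.0009  0.0074] r [ 0.0012 -0.0025  0.0006] rows 0.2 0.0 t 22.37 F [ 0.  -0.6 -3. ] gap 0.343 grip 61.2 q [-0.28  0.38  1.6  -0.    1.16  1.13]
time: 22.78
tool_pos: [0.6501, -0.1126, 0.1429]
orientation: [0.997, 0.083, -0.0, 0.0]
wrist_force: [-0.1, 1.1, -3.5]
finger_gap: 0.34
gripper_force: 61.2
d [-0.0011 -0.0002  0.0009] r [0.     0.     0.0009] rows 0.0 0.0 t 22.78 F [-0.1  1.1 -3.5] gap 0.340 grip 61.2 q [-0.28  0.39  1.6  -0.    1.15  1.13]
```

```bash
python3 -m inch '[[0,0,0.001,0,0,0,0.2],[0,0,0.002,0,0,0,0.2],[0,0,0.003,0,0,0,0.2],[0,0,0.003,0,0,0,0.2]]';python3 d.py .649 -.1126 .142 .165
```

```text
time: 23.12
tool_pos: [0.6505, -0.1128, 0.142]
orientation: [0.997, 0.083, 0.0, 0.0]
wrist_force: [-3.8, -0.4, 5.0]
finger_gap: 0.346
gripper_force: 62.6
d [-0.0015 -0.0005 -0.    ] r [ 0.0003 -0.0004  0.001 ] rows 0.0 0.0 t 23.12 F [-3.8 -0.4  5. ] gap 0.346 grip 62.6 q [-0.28  0.39  1.6  -0.    1.15  1.13]
```

Contact at the expected height. Release, rise, back off toward the robot and check.

```bash
python3 -m inch '[[0,0,0,0,0,0,0.55],[0,0,0,0,0,0,0.55],[0,0,0,0,0,0,0.55],[0,0,-0.01,0,0,0,0.55],[0,0,-0.04,0,0,0,0.55],[0,0,-0.07,0,0,0,0.55],[0,0,-0.1,0,0,0,0.55],[0,0,-0.11,0,0,0,0.55]]'; python3 -m inch '[[-0.03,0,-0.01,0,0,0,0.55],[-0.065,0,-0.02,0,0,0,0.55],[-0.1,0,-0.03,0,0,0,0.55],[-0.13,0,-0.03,0,0,0,0.55],[-0.15,0,-0.03,0,0,0,0.55],[-0.15,0,-0.03,0,0,0,0.55],[-0.15,0,-0.03,0,0,0,0.55],[-0.15,0,-0.03,0,0,0,0.55]]';python3 - <<'E'
from workcell import vision
import cv2
b=vision.snapshot("side")[95:275,200:360]; a=vision.snapshot("scene")[100:292,180:372]
a=cv2.resize(a,(400,400),interpolation=cv2.INTER_CUBIC);b=cv2.resize(b,None,fx=2.5,fy=2.5,interpolation=cv2.INTER_CUBIC)
a=cv2.copyMakeBorder(a,0,50,0,0,0)
cv2.imwrite("pics/g7.png",cv2.convertScaleAbs(cv2.hconcat([b,a]),alpha=1.4,beta=10))
E
```

```text
time: 23.78
tool_pos: [0.6531, -0.1134, 0.2568]
orientation: [0.997, 0.083, 0.005, 0.002]
wrist_force: [0.8, -0.3, 1.2]
finger_gap: 0.549
gripper_force: 0.0
time: 24.45
tool_pos: [0.5028, -0.1375, 0.2799]
orientation: [0.997, 0.083, 0.001, 0.0]
wrist_force: [0.4, 0.2, 0.9]
finger_gap: 0.555
gripper_force: 0.0
```

View pics/g7.png

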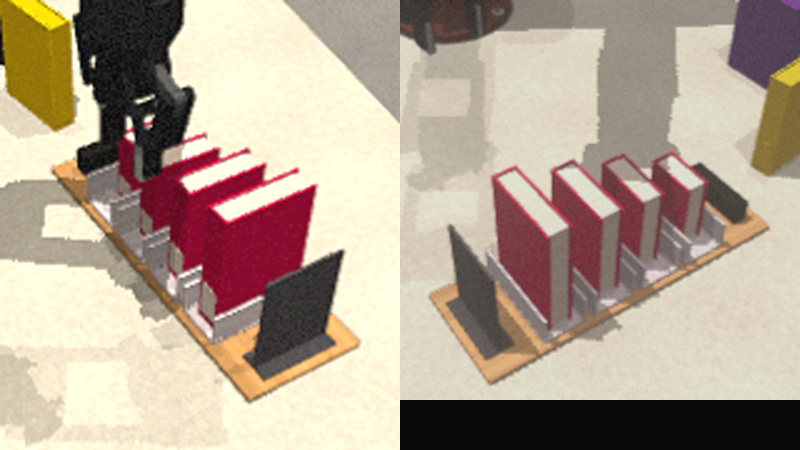

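All four stand upright in descending order from the bookend. One numeric check of the top corners against the bays.

```bash
python3 - <<'E'
from fit import *
from workcell import vision
cal={'scene':vision.calibration("scene")}
q=lambda p:((p[0]-400)*.48+180,p[1]*.48+100)
K=[(-1,-1),(-1,1),(1,1),(1,-1)]
for n,h,d,i,P in [('d',.148,.106,0,[(495,180),(520,168),(571,232),(549,240)]),('c',.128,.092,1,[(553,172),(577,161),(620,210),(600,218)]),('b',.108,.078,2,[(604,165),(627,155),(660,192),(637,200)]),('a',.088,.064,3,[(655,163),(677,154),(704,183),(686,192)])]:
    x,e=fit([('scene',(s[0]*d/2,s[1]*.015,h),q(p)) for s,p in zip(K,P)],cal,.012,(.63,0,.16))
    c=np.array([.633,-.015])+np.array([-np.sin(.165),np.cos(.165)])*.066*(i-1.5)
    D=R.from_euler('z',-.165).as_matrix()[:2,:2]@(x[:2]-c); print(n,D.round(4),'dyaw %.3f'%(x[2]-.165),e.round(1))
E
```

```text
d [ 0.0068 -0.0017] dyaw -0.037 [0.9 0.1 1.7 1.8]
c [0.003  0.0014] dyaw -0.046 [1.5 0.9 2.  1.8]
b [-0.0034  0.0004] dyaw -0.150 [2.9 1.7 1.4 1.4]
a [ 0.0063 -0.0006] dyaw -0.107 [1.5 1.1 2.1 0.8]
```

All four are within limits, so I'm handing in.

```bash
python3 -c "
from workcell import bot
print(bot.hand_in())"
```

```text
the job is handed in; nothing more can be done
None
```

I placed the four pink books in order from the bookend (book_d in bay0, book_c in bay1, book_b in bay2, book_a in bay3), upright, released and about 7 mm or less off-centre by my last measurement, and handed the job in at about 25 s; the cash box was not touched, and no verdict was printed.

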